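# Ready the reader for loading

### The job

Stand each of the two capped bottles upright in the carrier well that fits it, fully down. Then try the reader's lid by its handle before touching the release: it may or may not be caught; if it is, slide the black release tab sideways, away from the lid. Finally lift the lid by its handle to at least 65 degrees and finish while holding it open with the gripper, because it falls shut if let go; do not disturb the pen, the pot or the tip box.

Things in the scene. Friction and masses are not known exactly. Their poses are not given: they have to be found in the camera images.
- reader: Bench reader, fixed. White case on a blue foot, 280 (x) x 320 (y) x 120 mm high. Origin: centre of its underside; its x points from the front (robot side) to the back, y to its left seen from the robot, z up. Flat deck at z 120 mm; a console 30 mm higher stands at the back (x 75 to 135, y within 100 mm). The lid covers a chamber in the front middle.
- lid (a joint): Lid angle, rad: 0 shut, grows opening upward, stop 1.45. Grey plate 166 x 168 x 14 mm flush with the deck, about 0.4 kg, hinged at its back edge; a free lid lifts with about 2 N at the handle and falls shut when let go. An unseen catch may hold it: caught, it gives only about 0.03 rad (6 mm at the handle), then stops hard, even at 25 N. Nothing visible shows which.
- handle (a point): Middle of the lid's handle: level round steel bar, 10 mm thick, 90 mm long along reader y between two side arms, 40 mm ahead of the reader's front, in the lid's plane. Shut: 113 mm above the bench at reader x -180, y 0; clear above and below; 36 mm gap from bar to lid edge. Can be pinched from above across the bar (closing may press it down a few N), and turns between the pads as the lid swings.
- lid_hinge (a point): Point on the lid's hinge line, 210 mm behind the handle bar (reader x 30, y 0, z 113 mm); the line runs along the reader's y.
- release_tab (a point): Centre of the top of the lid's release tab: black upright tab 24 mm (reader x) x 10 mm (reader y) x 24 mm high standing on the deck on the lid's right-hand side (reader x -105, y -120 mm at rest, top at z 144 mm).
- release (a joint): How far the release tab has slid outward, away from the lid (reader -y), m: 0 at every start, stop at 0.020. Takes about 3 N, stays where it is left. By 0.011 it has drawn a caught catch clear, and the catch then stays clear; sliding it to the stop is safe.
- carrier: Loose white carrier block, 140 (x) x 75 (y) x 40 mm high, 0.9 kg. Origin: centre of its underside; x along its length, z up. It has two round blind wells from the top, 30 mm deep (floor 10 mm above the bench), mouths chamfered by 3 mm.
- carrier_hole0 (a point): Centre of the mouth of the wide well, 45 mm diameter, at carrier x -32 mm, z 40 mm.
- carrier_hole1 (a point): Centre of the mouth of the narrow well, 31 mm diameter, at carrier x +34 mm, z 40 mm.
- wide_bottle: Capped wide bottle, white with a blue cap, straight cylinder 40 mm diameter, 85 mm high, about 0.1 kg, standing upright on the bench. Origin: centre of its underside, z up its axis.
- narrow_bottle: Capped narrow bottle, same look, straight cylinder 26 mm diameter, 85 mm high, about 0.05 kg, standing upright on the bench. Origin: centre of its underside, z up its axis.
- pen: Bystander: marker pen 130 mm long, 12 mm thick, lying on the bench in front of the robot; origin under its middle, x along it.
- pot: Bystander: lidded sample pot, 48 mm diameter, 60 mm high; origin under its centre.
- tip_box: Bystander: clear open box 80 x 110 x 50 mm high; origin under its centre.
Things that resemble listed ones, but are neither listed nor needed, are in the scene too. What is shaped like the narrow_bottle but yellow is not meant. What is shaped like the wide_bottle but turquoise is not meant.

How it is judged:
On the way, in this order (a step that is already met when the one before it is completed fails the run):
1. both bottles stand in the wells that fit them, let go (z of wide_bottle in the frame of carrier_hole0 below -0.024 m and horizontal distance between wide_bottle and carrier_hole0 below 0.006 m and angle between each of wide_bottle, narrow_bottle's own z axis and vertical below 0.12 rad and z of narrow_bottle in the frame of carrier_hole1 below -0.024 m and horizontal distance between narrow_bottle and carrier_hole1 below 0.006 m and contact force between the fingers and wide_bottle below 0.1 N and contact force between the fingers and narrow_bottle below 0.1 N), for 0.2 s.
2. the lid is tugged up through its play (0.01 rad) by the fingers, with the release not yet moved (under 4 mm) (value of joint lid above 0.01 rad and value of joint release below 0.004 m and contact force between the fingers and lid above 0.5 N), for 0.1 s.
At the end, for the whole second after the job is handed in: The lid is held still by the fingers (contact over 0.5 N) at more than 1.05 rad (60 degrees), and each bottle rests upright (within 0.12 rad) in its own well, its underside at least 24 mm below the mouth and within 6 mm of the well's axis (z of wide_bottle in the frame of carrier_hole0 below -0.024 m and horizontal distance between wide_bottle and carrier_hole0 below 0.006 m and angle between each of wide_bottle, narrow_bottle's own z axis and vertical below 0.12 rad and z of narrow_bottle in the frame of carrier_hole1 below -0.024 m and horizontal distance between narrow_bottle and carrier_hole1 below 0.006 m and value of joint lid above 1.05 rad and contact force between the fingers and lid above 0.5 N and linear speed of each of wide_bottle, narrow_bottle below 0.03 m/s and velocity of joint lid between -0.1 and 0.1 rad/s); the arm keeps its last pose, push and grip.
It fails at once if the pen is pushed more than 30 mm (distance of pen from where it was at the start of the episode above 0.03 m).
It fails at once if the pot is pushed more than 30 mm (distance of pot from where it was at the start of the episode above 0.03 m).
It fails at once if the tip box is pushed more than 30 mm (distance of tip_box from where it was at the start of the episode above 0.03 m).
It also fails if it takes over 72 s, if anything falls off the work surface, if the arm or the gripper's body presses on something with over 40 N, if the wrist force passes 120 N, or if a joint passes its speed limit or range.

### The arm

A 7-joint arm with a two-finger parallel gripper is mounted at the origin on the work surface. World frame = base frame: x ahead of the robot, y to its left, z up, the work surface at z = 0. Lengths are in m, angles in rad, forces in N, time in s.
With the tool pointing down it reaches from about 0.4 to 0.85 m from the base axis. Payload 10.4 kg.
Tool frame: the origin (TCP) lies midway between the tips of the shut fingers; the grasp point (between the pads) lies 19 mm behind it; z points along the fingers, y is the line along which they close (so a half turn about z gives the same grasp; the last joint's range is limited). The gripper opens to 87 mm and grips with 3 to 60 N. Pads are 19 mm wide; open, the fingers measure 117 mm over their backs; the gripper's body (75 mm by 190 mm) begins 51 mm behind the grasp point.
Start: joints at [1.233, 0.332, -0.065, 1.46, 0.022, 1.35, -0.088], TCP at [0.194, -0.594, 0.223] pointing down, gripper open.
Joint ranges: [-2.6, 2.6], [-0.5, 2.12], [-1.47, 1.34], [0.16, 2.42], [-1.27, 4.41], [0.06, 2.06], [-2.6, 2.6]. Speed limits (rad/s): [2.22, 2.22, 2.79, 2.79, 3.14, 3.14, 3.14].

### API

Orientations are given as a unit quaternion [x, y, z, w].
In Python, from bench import r gives the robot as it stands.
- The arm moves only by the tool arm_command, never from a script. Its arguments are lists of equal length, an entry for each row: "xyz": the shift along the world's x, y, z in m, a list of three; "rot": the turn, a rotation vector about the world's x, y, z in rad, a list of three. In form: {"xyz": [[tx, ty, tz], ...], "rot": [[ax, ay, az], ...]}. A call has 1 to 20 rows; each row is the pose to reach, as a shift and turn from the pose commanded when the call began; what a row does not reach only later rows make up. A row lasts 1/12 s, in which the tool goes at most 41.7 mm and 7.16 degrees, less where a joint would pass 70% of its speed; a pose out of reach is approached as far as the arm can. A call with a gripper value outside its range is refused whole. "grip" is the opening, from 0 (shut) to 1 (fully open), set as the call begins (left out, the last holds). The fingers move at their own pace and stop on an object; "squeeze" is the grip in N (left out, the last holds). Time passes only in rows, so rows that repeat a pose let the fingers close. It gives the time, the measured TCP pose, the force, the opening and the grip force at its end, in the units of the state.
- r.read_state(): the state, without advancing time (a new reading comes with each control period).
- r.camera(name): name is "scene" or "top"; returns the picture (420x560x3 uint8, red, green, blue); there is no depth.
- r.camera_model(name): a dict with "fx", "fy", "cx", "cy" (pixels), "T" (4x4, takes a point from camera to world coordinates). Camera axes: x right, y up, looking along -z (the intrinsics and any distortion apply to the point x, -y, -z); pixel columns grow to the right and rows downward; lengths in m; the calibration is good to about 2 mm. A picture is of the moment at which its call begins. camera_model takes no time and is no camera call.
- r.close_job(): hands the job in; it is judged then, once.
Trained networks look in the newest picture that a camera, given by its name, has taken for a name from the list of things; names that differ only in an ending like _2 or _b are one class to them, and where a whole thing is asked for, a point or a joint stands for the part that bears it (a point fixed in the world has none). Each returns a list of dicts, best first, with "conf" (0 to 1); they miss things now and then, are a little off and sometimes report something else, mostly with a low value. They report only what shows in the picture. A call takes as long as a camera call. They do not tell look-alikes from the thing itself.
- r.look_for(label, camera): "at" ([x, y, z] in m, in the coordinates of the camera as it stood for that picture, good to about 4 mm: the middle of the surface that is visible of it).
- r.spot_point(label, camera): "at" ([x, y, z] in m, in the coordinates of the camera as it stood for that picture, good to about 4 mm: a listed point, or the origin of a listed thing).
The state is a dict: "time": time; "joint_positions": joint angles; "joint_vel": joint speeds; "joint_torque": joint torques, N m; "ee_pos": TCP position; "eef_rot": TCP orientation; "ft_force": force on the tool from outside, world axes, zero at the start; "torque": the same for the moment, N m; "width": finger opening in m; "grip_force": force on a finger pad.
Only numpy, scipy, OpenCV 4.12 (cv2) and the standard library are available. Lean on these libraries where they do the work, as an engineer would, in place of code of your own. Each camera call takes 0.05 s, during which the arm holds its last target. There are 200 camera calls.

## Working session

There is one attempt and no reset: what is moved stays moved. The work goes in short steps, Python scripts to look and compute and a tool call to move; the robot and the scene stay as the last step left them, time stands still between calls to the robot, and variables do not carry over. Pictures are saved under pics/ and viewed, at most 10 in all, crops included, and the job is handed in when it is done.

Besides the shell and the picture viewer there is one more tool, called after "Emit:" by a JSON object that holds its "method" and its "body", one argument or row to a line. arm_command: Moves the arm, as the interface text tells. Its arguments: {"type":"object","properties":{"xyz":{"type":"array"},"rot":{"type":"array"},"grip":{"type":"number"},"squeeze":{"type":"number"}},"required":["xyz","rot"]}

```bash
ls; mkdir -p pics
cat > h.py <<'E'
from bench import r
import numpy as np, cv2
def shot(n,f):
    im=np.asarray(r.camera(n)); cv2.imwrite(f'pics/{f}.png',im[:,:,::-1]); return im
def w(n,p):
    T=np.array(r.camera_model(n)['T']); return (T@np.r_[p,1])[:3]
def px(n,P):
    m=r.camera_model(n); c=np.linalg.inv(np.array(m['T']))@np.r_[P,1]
    return np.array([m['cx']+m['fx']*c[0]/-c[2], m['cy']+m['fy']*-c[1]/-c[2]])
E
python3 - <<'E'
from h import *
np.set_printoptions(precision=4,suppress=True)
a=shot('scene','s0');b=shot('top','t0')
cv2.imwrite('pics/both.png',cv2.resize(np.hstack([a,b])[:,:,::-1],(800,300)))
for n in('scene','top'):
    m=r.camera_model(n);print(n,{k:v for k,v in m.items() if k!='T'},np.array(m['T']))
    for l in ['wide_bottle','narrow_bottle','carrier','carrier_hole0','carrier_hole1','handle','lid_hinge','release_tab','reader','pen','pot','tip_box']:
        for d in r.spot_point(l,n)[:4]:
            P=w(n,d['at']);print(n,l,round(d['conf'],2),P,px(n,P).round())
print(r.read_state())
E
```

```text
pics
scene {'fx': 526.6967794194773, 'fy': 526.6967794194773, 'cx': 273.6028489054575, 'cy': 204.22018412797385} [[-0.6403 -0.4498  0.6226  1.3837]
 [ 0.7681 -0.3796  0.5156  0.7865]
 [ 0.0044  0.8084  0.5886  0.9275]
 [ 0.      0.      0.      1.    ]]
scene wide_bottle 0.9 [ 0.5184  0.4366 -0.0015] [391. 299.]
scene wide_bottle 0.2 [0.3699 0.0931 0.001 ] [312. 214.]
scene narrow_bottle 0.73 [ 0.3661  0.339  -0.0006] [387. 250.]
scene narrow_bottle 0.68 [ 0.43    0.3736 -0.0023] [386. 269.]
scene narrow_bottle 0.54 [ 0.3765  0.4128 -0.0016] [410. 264.]
scene carrier 0.44 [ 0.6827  0.3637 -0.0027] [326. 325.]
scene carrier_hole0 0.85 [0.4438 0.219  0.0408] [335. 234.]
scene carrier_hole0 0.61 [ 0.3705  0.0916 -0.001 ] [312. 215.]
scene carrier_hole1 0.85 [0.4438 0.219  0.0408] [335. 234.]
scene carrier_hole1 0.61 [ 0.3705  0.0916 -0.001 ] [312. 215.]
scene handle 0.91 [ 0.4637 -0.1028  0.1106] [240. 172.]
scene lid_hinge 0.97 [ 0.6767 -0.1276  0.1118] [178. 202.]
scene lid_hinge 0.34 [ 0.5356 -0.234   0.142 ] [189. 158.]
scene release_tab 0.41 [ 0.5359 -0.2303  0.1408] [190. 159.]
sc
[... 1460 characters left out ...]
0.0023] [211. 237.]
top pen 0.82 [0.3675 0.0967 0.0013] [258. 279.]
top pot 0.78 [0.6615 0.2219 0.0019] [206. 157.]
top tip_box 0.82 [0.6768 0.3642 0.0036] [147. 151.]
{'time': 1.3, 'joint_positions': array([ 1.2334,  0.3322, -0.0647,  1.4601,  0.0216,  1.3499, -0.0885]), 'joint_vel': array([-0.0001, -0.0007, -0.0005, -0.0019, -0.0022, -0.0005,  0.0003]), 'joint_torque': array([  0.0013, -62.3037,   0.0251, -39.0109,  -0.0612,   0.0317,
         0.    ]), 'ee_pos': array([ 0.1935, -0.5943,  0.2226]), 'eef_rot': array([0.9876, 0.1568, 0.    , 0.    ]), 'ft_force': array([ 0.1739, -0.4077,  0.1272]), 'torque': array([-0.0149,  0.0407, -0.0221]), 'grip_force': 0.0, 'width': 0.08743515277083642}
```

Run:
```python
import cv2,numpy as np
a=cv2.imread('pics/s0.png')[130:370,160:480];b=cv2.imread('pics/t0.png')[100:340,80:280]
c=np.hstack([cv2.resize(a,None,fx=1.5,fy=1.5),cv2.resize(b,None,fx=1.5,fy=1.5)])
print(c.shape);cv2.imwrite('pics/c1.png',c)
```

```text
(360, 780, 3)
```

View pics/both.png

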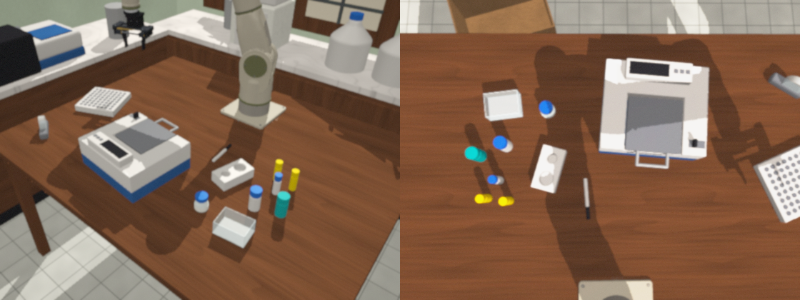

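View pics/c1.png

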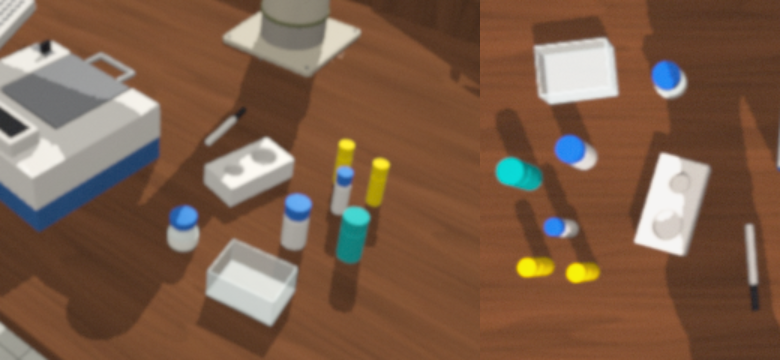

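```bash
cat > fit.py <<'E'
from h import *
from scipy.optimize import minimize
def cyl(x,y,z0,z1,R):
    t=np.linspace(0,2*np.pi,32); return np.array([[x+R*np.cos(a),y+R*np.sin(a),z] for a in t for z in(z0,z1)])
def box(x,y,yaw,z0=0,z1=.04,L=.14,W=.075):
    c,s=np.cos(yaw),np.sin(yaw)
    return np.array([[x+c*u-s*v,y+s*u+c*v,z] for u in(-L/2,L/2) for v in(-W/2,W/2) for z in(z0,z1)])
K=4
def hull(n,P,shape):
    q=np.array([px(n,p) for p in P]); m=np.zeros((shape[0]*K,shape[1]*K),np.uint8)
    h=cv2.convexHull(((q+.5)*K*16).astype(np.int32))
    cv2.fillConvexPoly(m,h,1,shift=4); return m>0
def mask(im,kind,c,r=60):
    hsv=cv2.cvtColor(np.ascontiguousarray(im),cv2.COLOR_RGB2HSV); H,S,V=[x.astype(int) for x in cv2.split(hsv)]
    m={'blue':(H>98)&(H<125)&(S>110),'white':(S<70)&(V>60)}[kind].astype(np.uint8)
    n,l,st,ce=cv2.connectedComponentsWithStats(m)
    best=min((i for i in range(1,n) if st[i,4]>12),key=lambda i:np.hypot(*(ce[i]-c)))
    m=(l==best).astype(np.uint8); cs,_=cv2.findContours(m,0,2); cv2.drawContours(m,cs,-1,1,-1)
    return cv2.resize(m*255,None,fx=K,fy=K,interpolation=cv2.INTER_LINEAR)>127
def fit(ms,model,p0,step):
    def cost(p):
        return sum(1-(lambda h:(h&m).sum()/(h|m).sum())(hull(n,model(p),(420,560))) for n,m in ms.items())
    s=np.vstack([p0]+[np.array(p0)+np.eye(len(p0))[i]*step[i] for i in range(len(p0))])
    o=minimize(cost,p0,method='Nelder-Mead',options=dict(initial_simplex=s,maxiter=120,xatol=2e-4,fatol=1e-4)); return o.x,o.fun
def fitcap(ims,x,y,R,z=.085):
    ms={n:mask(im,'blue',px(n,[x,y,z-.01])) for n,im in ims.items()}
    return fit(ms,lambda p:cyl(p[0],p[1],p[2]-p[3],p[2],R),[x,y,z,.018],[.006,.006,.006,.005])
def fitcar(ims,x,y,yaw):
    ms={n:mask(im,'white',px(n,[x,y,.03])) for n,im in ims.items()}
    return fit(ms,lambda p:box(p[0],p[1],p[2],z1=p[3]),[x,y,yaw,.04],[.006,.006,.08,.005])
E
python3 - <<'E'
from fit import *
ims={n:cv2.imread(f'pics/{f}.png')[:,:,::-1] for n,f in(('scene','s0'),('top','t0'))}
np.set_printoptions(precision=4,suppress=True)
for s in (['scene','top'],['top'],['scene']):
    I={k:ims[k] for k in s}
    print(s,'wide',*fitcap(I,.5465,.3538,.02)); print('narrow',*fitcap(I,.431,.372,.013)); print('car',*fitcar(I,.4695,.2096,-.34))
E
```

```text
Traceback (most recent call last):
  File "fit.py", line 27, in fitcap
    return fit(ms,lambda p:cyl(p[0],p[1],p[2]-p[3],p[2],R),[x,y,z,.018],[.006,.006,.006,.005])
  File "fit.py", line 24, in fit
    o=minimize(cost,p0,method='Nelder-Mead',options=dict(initial_simplex=s,maxiter=120,xatol=2e-4,fatol=1e-4)); return o.x,o.fun
  File "fit.py", line 22, in cost
    return sum(1-(lambda h:(h&m).sum()/(h|m).sum())(hull(n,model(p),(420,560))) for n,m in ms.items())
  File "fit.py", line 22, in <genexpr>
    return sum(1-(lambda h:(h&m).sum()/(h|m).sum())(hull(n,model(p),(420,560))) for n,m in ms.items())
                                                    ~~~~^^^^^^^^^^^^^^^^^^^^^^
  File "fit.py", line 10, in hull
    q=np.array([px(n,p) for p in P]); m=np.zeros((shape[0]*K,shape[1]*K),np.uint8)
                ~~^^^^^
  File "h.py", line 8, in px
    m=r.camera_model(n); c=np.linalg.inv(np.array(m['T']))@np.r_[P,1]
ValueError: time passes only in moves, steps and waits
```

```bash
python3 - <<'E'
s=open('h.py').read()
s=s.replace("def w(","import functools\n@functools.lru_cache\ndef cm(n):\n    m=r.camera_model(n); T=np.array(m['T']); return m,T,np.linalg.inv(T)\ndef w(")
s=s.replace("T=np.array(r.camera_model(n)['T']); return (T@","return (cm(n)[1]@").replace("m=r.camera_model(n); c=np.linalg.inv(np.array(m['T']))@np","m,_,Ti=cm(n); c=Ti@np")
open('h.py','w').write(s)
E
cat > run1.py <<'E'
from fit import *
ims={n:cv2.imread(f'pics/{f}.png')[:,:,::-1] for n,f in(('scene','s0'),('top','t0'))}
np.set_printoptions(precision=4,suppress=True)
for s in (['scene','top'],['top'],['scene']):
    I={k:ims[k] for k in s}
    print(s,'wide',*fitcap(I,.5465,.3538,.02)); print('narrow',*fitcap(I,.431,.372,.013)); print('car',*fitcar(I,.4695,.2096,-.34))
E
time python3 run1.py
```

```text
['scene', 'top'] wide [0.5472 0.3562 0.0822 0.0165] 0.21345345687450945
narrow [0.4336 0.3755 0.0822 0.0172] 0.3426731308217379
car [ 0.4702  0.2117 -0.2694  0.0449] 0.10622280764345615
['top'] wide [0.5463 0.356  0.0875 0.0169] 0.05702196252266778
narrow [0.4328 0.3758 0.0813 0.0087] 0.06196291270918142
car [ 0.467   0.2104 -0.2732  0.0631] 0.021849714029677614
['scene'] wide [0.5506 0.3552 0.0845 0.017 ] 0.07233938205002455
narrow [0.4375 0.3753 0.0829 0.015 ] 0.14301490889011592
car [ 0.4737  0.212  -0.2777  0.0464] 0.021997436519208824
real	0m4.622s
user	0m5.079s
sys	0m0.118s
```

Emit:
{"method": "arm_command", "body": {
  "xyz": [
    [0.256, 0.344, 0.098],
    [0.256, 0.344, 0.098],
    [0.256, 0.344, 0.098],
    [0.256, 0.344, 0.098],
    [0.256, 0.344, 0.098],
    [0.256, 0.344, 0.098],
    [0.256, 0.344, 0.098],
    [0.256, 0.344, 0.098],
    [0.256, 0.344, 0.098],
    [0.256, 0.344, 0.098],
    [0.256, 0.344, 0.098],
    [0.354, 0.95, 0.05],
    [0.354, 0.95, 0.05],
    [0.354, 0.95, 0.05],
    [0.354, 0.95, 0.05],
    [0.354, 0.95, 0.05],
    [0.354, 0.95, 0.05],
    [0.354, 0.95, 0.05],
    [0.354, 0.95, 0.05],
    [0.354, 0.95, 0.05]
  ],
  "rot": [
    [0, 0, 1.5875],
    [0, 0, 1.5875],
    [0, 0, 1.5875],
    [0, 0, 1.5875],
    [0, 0, 1.5875],
    [0, 0, 1.5875],
    [0, 0, 1.5875],
    [0, 0, 1.5875],
    [0, 0, 1.5875],
    [0, 0, 1.5875],
    [0, 0, 1.5875],
    [0, 0, 1.5875],
    [0, 0, 1.5875],
    [0, 0, 1.5875],
    [0, 0, 1.5875],
    [0, 0, 1.5875],
    [0, 0, 1.5875],
    [0, 0, 1.5875],
    [0, 0, 1.5875],
    [0, 0, 1.5875]
  ],
  "grip": 0.75
}}

```text
time: 2.97
ee_pos: [0.5092, 0.1206, 0.2917]
eef_rot: [0.581, 0.814, 0.0, 0.001]
ft_force: [1.4, -0.9, -1.3]
width: 0.0651
grip_force: 0.0
```

Emit:
{"method": "arm_command", "body": {
  "xyz": [
    [0.039, 0.235, -0.13],
    [0.039, 0.235, -0.13],
    [0.039, 0.235, -0.13],
    [0.039, 0.235, -0.13],
    [0.039, 0.235, -0.13],
    [0.039, 0.235, -0.13],
    [0.039, 0.235, -0.13],
    [0.039, 0.235, -0.13],
    [0.039, 0.235, -0.13],
    [0.039, 0.235, -0.13],
    [0.039, 0.235, -0.13]
  ],
  "rot": [
    [0, 0, 0],
    [0, 0, 0],
    [0, 0, 0],
    [0, 0, 0],
    [0, 0, 0],
    [0, 0, 0],
    [0, 0, 0],
    [0, 0, 0],
    [0, 0, 0],
    [0, 0, 0],
    [0, 0, 0]
  ]
}}

```text
time: 3.88
ee_pos: [0.5492, 0.3524, 0.1623]
eef_rot: [0.582, 0.813, 0.0, 0.001]
ft_force: [-0.5, 0.2, 0.2]
width: 0.0651
grip_force: 0.0
```

Emit:
{"method": "arm_command", "body": {
  "xyz": [
    [-0.001, 0.004, -0.03],
    [-0.001, 0.004, -0.06],
    [-0.001, 0.004, -0.09],
    [-0.001, 0.004, -0.11],
    [-0.001, 0.004, -0.119],
    [-0.001, 0.004, -0.119],
    [-0.001, 0.004, -0.119]
  ],
  "rot": [
    [0, 0, 0],
    [0, 0, 0],
    [0, 0, 0],
    [0, 0, 0],
    [0, 0, 0],
    [0, 0, 0],
    [0, 0, 0]
  ]
}}

```text
time: 4.47
ee_pos: [0.5481, 0.3574, 0.0437]
eef_rot: [0.581, 0.814, 0.001, 0.0]
ft_force: [0.1, -0.1, -0.6]
width: 0.0654
grip_force: 0.0
```

Emit:
{"method": "arm_command", "body": {
  "xyz": [
    [0, 0, 0],
    [0, 0, 0],
    [0, 0, 0],
    [0, 0, 0],
    [0, 0, 0],
    [0, 0, 0]
  ],
  "rot": [
    [0, 0, 0],
    [0, 0, 0],
    [0, 0, 0],
    [0, 0, 0],
    [0, 0, 0],
    [0, 0, 0]
  ],
  "grip": 0.3,
  "squeeze": 15
}}

```text
time: 4.97
ee_pos: [0.5473, 0.3579, 0.0428]
eef_rot: [0.581, 0.814, 0.0, 0.0]
ft_force: [-1.3, -0.4, 3.2]
width: 0.0396
grip_force: 15.0
```

Emit:
{"method": "arm_command", "body": {
  "xyz": [
    [0, 0, 0.03],
    [0, 0, 0.07],
    [-0.03, -0.04, 0.07],
    [-0.055, -0.07, 0.07],
    [-0.08, -0.1, 0.07],
    [-0.108, -0.137, 0.07],
    [-0.108, -0.137, 0.07],
    [-0.108, -0.137, 0.07],
    [-0.108, -0.137, 0.07],
    [-0.108, -0.137, 0.07]
  ],
  "rot": [
    [0, 0, 0],
    [0, 0, 0],
    [0, 0, 0],
    [0, 0, 0],
    [0, 0, 0],
    [0, 0, 0],
    [0, 0, 0],
    [0, 0, 0],
    [0, 0, 0],
    [0, 0, 0]
  ]
}}

```text
time: 5.8
ee_pos: [0.4399, 0.2218, 0.1128]
eef_rot: [0.581, 0.814, 0.001, 0.0]
ft_force: [0.2, 0.5, -1.1]
width: 0.0394
grip_force: 15.0
```

Run:
```python
from fit import *
a=shot('scene','s1');b=shot('top','t1')
cv2.imwrite('pics/c2.png',np.hstack([cv2.resize(x,None,fx=2.2,fy=2.2) for x in(a[110:290,260:430],b[180:360,140:310])])[:,:,::-1])
s=r.read_state();print(s['ee_pos'],s['width'],s['ft_force'])
```

```text
[0.43959793 0.222182   0.11247856] 0.0394340406468852 [ 0.09470385  0.33732059 -0.6586439 ]
```

View pics/c2.png

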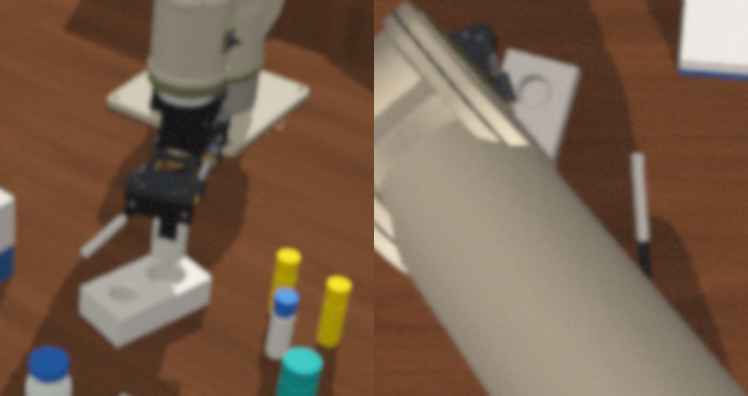

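Emit:
{"method": "arm_command", "body": {
  "xyz": [
    [0, -0.0005, -0.012],
    [0, -0.0005, -0.022],
    [0, -0.0005, -0.028],
    [0, -0.0005, -0.033],
    [0, -0.0005, -0.038],
    [0, -0.0005, -0.042],
    [0, -0.0005, -0.042]
  ],
  "rot": [
    [0, 0, 0],
    [0, 0, 0],
    [0, 0, 0],
    [0, 0, 0],
    [0, 0, 0],
    [0, 0, 0],
    [0, 0, 0]
  ]
}}

```text
time: 6.48
ee_pos: [0.4388, 0.2201, 0.0695]
eef_rot: [0.581, 0.814, -0.0, -0.0]
ft_force: [-0.3, -0.3, -1.5]
width: 0.0399
grip_force: 15.0
```

Entered freely. Continue down, then release.

Emit:
{"method": "arm_command", "body": {
  "xyz": [
    [0, 0, -0.005],
    [0, 0, -0.009],
    [0, 0, -0.012],
    [0, 0, -0.0145],
    [0, 0, -0.016],
    [0, 0, -0.016]
  ],
  "rot": [
    [0, 0, 0],
    [0, 0, 0],
    [0, 0, 0],
    [0, 0, 0],
    [0, 0, 0],
    [0, 0, 0]
  ]
}}

```text
time: 6.98
ee_pos: [0.4391, 0.2202, 0.054]
eef_rot: [0.581, 0.814, -0.0, -0.0]
ft_force: [-0.5, 0.8, -0.7]
width: 0.0397
grip_force: 15.0
```

Emit:
{"method": "arm_command", "body": {
  "xyz": [
    [0, 0, 0],
    [0, 0, 0],
    [0, 0, 0],
    [0, 0, 0.03],
    [0, 0, 0.07],
    [0, 0, 0.11],
    [0, 0.03, 0.11],
    [0, 0.07, 0.11],
    [-0.005, 0.11, 0.11],
    [-0.005, 0.155, 0.1],
    [-0.005, 0.155, 0.1],
    [-0.005, 0.155, 0.1],
    [-0.005, 0.155, 0.1],
    [-0.005, 0.155, 0.1]
  ],
  "rot": [
    [0, 0, 0],
    [0, 0, 0],
    [0, 0, 0],
    [0, 0, 0],
    [0, 0, 0],
    [0, 0, 0.12],
    [0, 0, 0.24],
    [0, 0, 0.36],
    [0, 0, 0.48],
    [0, 0, 0.6],
    [0, 0, 0.72],
    [0, 0, 0.84],
    [0, 0, 0.967],
    [0, 0, 0.967]
  ],
  "grip": 0.65
}}

```text
time: 8.15
ee_pos: [0.434, 0.3756, 0.1541]
eef_rot: [0.132, 0.991, 0.0, -0.0]
ft_force: [-0.7, -0.5, -0.3]
width: 0.0563
grip_force: 0.0
```

Run:
```python
from fit import *
np.set_printoptions(precision=4,suppress=True)
ims={n:shot(n,n+'2') for n in('scene','top')}
s=r.read_state();print(s['ee_pos'],s['eef_rot'])
I={'scene':ims['scene']}
print(fitcap(I,.443,.22,.02,.095),fitcap(I,.4375,.3753,.013),fitcar(I,.4737,.212,-.27))
cv2.imwrite('pics/c3.png',np.hstack([cv2.resize(x,None,fx=2.2,fy=2.2) for x in(ims['scene'][110:290,260:430],ims['top'][180:360,80:250])])[:,:,::-1])
```

```text
[0.4343 0.3752 0.1543] [ 0.1379  0.9904  0.0002 -0.0002]
(array([0.4441, 0.2191, 0.097 , 0.0181]), np.float64(0.05764034824377062)) (array([0.4377, 0.3752, 0.0837, 0.0154]), np.float64(0.14168490153172864)) (array([ 0.4738,  0.2119, -0.2782,  0.0456]), np.float64(0.06550142469942322))
```

View pics/c3.png

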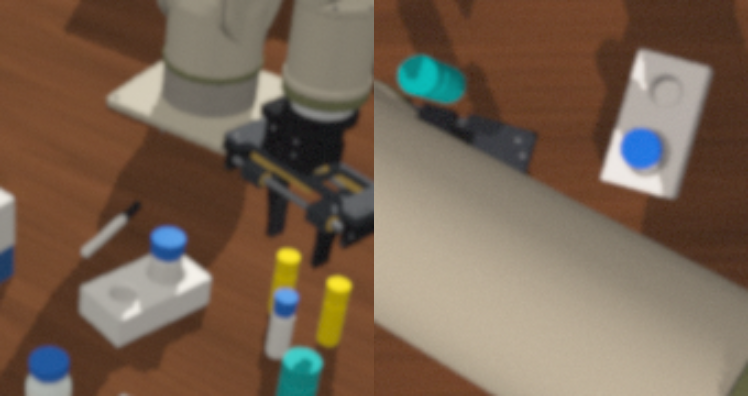

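Emit:
{"method": "arm_command", "body": {
  "xyz": [
    [0, 0, -0.03],
    [0, 0, -0.06],
    [0, 0, -0.09],
    [0, 0, -0.105],
    [0, 0, -0.111],
    [0, 0, -0.111],
    [0, 0, -0.111]
  ],
  "rot": [
    [0, 0, 0],
    [0, 0, 0],
    [0, 0, 0],
    [0, 0, 0],
    [0, 0, 0],
    [0, 0, 0],
    [0, 0, 0]
  ]
}}

```text
time: 8.83
ee_pos: [0.4347, 0.3759, 0.0447]
eef_rot: [0.136, 0.991, 0.001, 0.0]
ft_force: [0.2, 1.0, 0.4]
width: 0.0566
grip_force: 0.0
```

Emit:
{"method": "arm_command", "body": {
  "xyz": [
    [0, 0, 0],
    [0, 0, 0],
    [0, 0, 0],
    [0, 0, 0],
    [0, 0, 0],
    [0, 0, 0],
    [0, 0, 0]
  ],
  "rot": [
    [0, 0, 0],
    [0, 0, 0],
    [0, 0, 0],
    [0, 0, 0],
    [0, 0, 0],
    [0, 0, 0],
    [0, 0, 0]
  ],
  "grip": 0.15,
  "squeeze": 12
}}

```text
time: 9.42
ee_pos: [0.4343, 0.3753, 0.0435]
eef_rot: [0.136, 0.991, 0.0, 0.0]
ft_force: [-0.4, -0.8, 1.1]
width: 0.0257
grip_force: 12.0
```

Emit:
{"method": "arm_command", "body": {
  "xyz": [
    [0, 0, 0.03],
    [0, 0, 0.07],
    [0, 0, 0.1],
    [0.02, -0.03, 0.1],
    [0.04, -0.06, 0.1],
    [0.06, -0.09, 0.1],
    [0.068, -0.13, 0.1],
    [0.068, -0.173, 0.1],
    [0.068, -0.173, 0.075],
    [0.068, -0.173, 0.06],
    [0.068, -0.173, 0.06],
    [0.068, -0.173, 0.06]
  ],
  "rot": [
    [0, 0, 0],
    [0, 0, 0],
    [0, 0, 0],
    [0, 0, 0],
    [0, 0, 0],
    [0, 0, 0],
    [0, 0, 0],
    [0, 0, 0],
    [0, 0, 0],
    [0, 0, 0],
    [0, 0, 0],
    [0, 0, 0]
  ]
}}

```text
time: 10.42
ee_pos: [0.5011, 0.2039, 0.1032]
eef_rot: [0.134, 0.991, 0.0, -0.001]
ft_force: [0.9, 0.3, -0.6]
width: 0.0255
grip_force: 12.0
```

Run:
```python
from fit import *
np.set_printoptions(precision=4,suppress=True)
ims={n:shot(n,n+'3') for n in('scene','top')}
s=r.read_state();print(s['ee_pos'],s['eef_rot'],s['width'])
a=ims['scene'][150:270,270:400]; cv2.imwrite('pics/c4.png',cv2.resize(a,None,fx=4.5,fy=4.5)[:,:,::-1])
for P in([.5065,.2026,.04],[.443,.2207,.04],[.5065,.2026,.06]): print((px('scene',P)-[270,150])*4.5)
```

```text
[0.5018 0.2048 0.1043] [0.1339 0.991  0.0007 0.0002] 0.025707074199807084
[205.2091 419.0429]
[293.5133 378.5357]
[207.0019 392.3388]
```

View pics/c4.png

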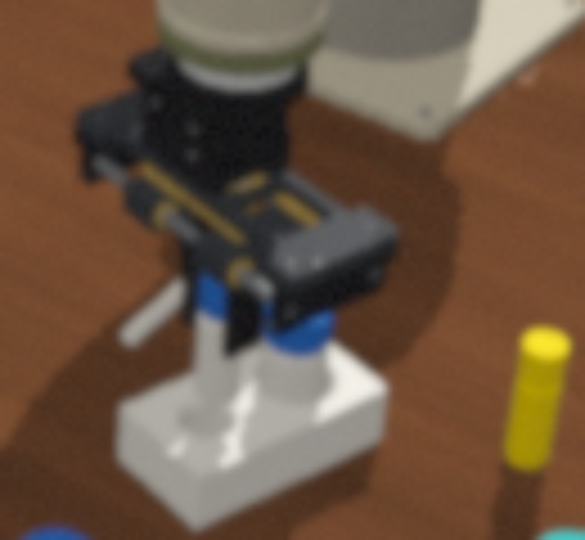

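Emit:
{"method": "arm_command", "body": {
  "xyz": [
    [0.001, -0.003, -0.01],
    [0.001, -0.003, -0.016],
    [0.001, -0.003, -0.021],
    [0.001, -0.003, -0.026],
    [0.001, -0.003, -0.03],
    [0.001, -0.003, -0.034],
    [0.001, -0.003, -0.034]
  ],
  "rot": [
    [0, 0, 0],
    [0, 0, 0],
    [0, 0, 0],
    [0, 0, 0],
    [0, 0, 0],
    [0, 0, 0],
    [0, 0, 0]
  ]
}}

```text
time: 11.1
ee_pos: [0.5028, 0.1991, 0.0685]
eef_rot: [0.136, 0.991, -0.0, -0.0]
ft_force: [-0.7, 0.2, -0.7]
width: 0.0255
grip_force: 12.0
```

Emit:
{"method": "arm_command", "body": {
  "xyz": [
    [0, 0.001, -0.005],
    [0, 0.001, -0.009],
    [0, 0.001, -0.012],
    [0, 0.001, -0.0135],
    [0, 0.001, -0.015],
    [0, 0.001, -0.015]
  ],
  "rot": [
    [0, 0, 0],
    [0, 0, 0],
    [0, 0, 0],
    [0, 0, 0],
    [0, 0, 0],
    [0, 0, 0]
  ]
}}

```text
time: 11.6
ee_pos: [0.5031, 0.2002, 0.0541]
eef_rot: [0.136, 0.991, -0.0, -0.0]
ft_force: [0.1, 0.9, -1.7]
width: 0.0255
grip_force: 12.0
```

Emit:
{"method": "arm_command", "body": {
  "xyz": [
    [0, 0, 0],
    [0, 0, 0],
    [0, 0, 0],
    [0, 0, 0.03],
    [0, 0, 0.07],
    [0, 0, 0.11],
    [0, 0, 0.15],
    [0, -0.03, 0.17],
    [0, -0.06, 0.17],
    [0, -0.1, 0.17],
    [0, -0.1, 0.17],
    [0, -0.1, 0.17]
  ],
  "rot": [
    [0, 0, 0],
    [0, 0, 0],
    [0, 0, 0],
    [0, 0, 0],
    [0, 0, 0],
    [0, 0, 0],
    [0, 0, -0.12],
    [0, 0, -0.24],
    [0, 0, -0.36],
    [0, 0, -0.48],
    [0, 0, -0.6],
    [0, 0, -0.72]
  ],
  "grip": 0.6
}}

```text
time: 12.6
ee_pos: [0.5037, 0.0969, 0.2245]
eef_rot: [0.481, 0.877, -0.0, 0.001]
ft_force: [0.2, 0.9, -0.1]
width: 0.0522
grip_force: 0.0
```

Run:
```python
from fit import *
np.set_printoptions(precision=4,suppress=True)
ims={n:shot(n,n+'4') for n in('scene','top')}
print(r.read_state()['ee_pos'])
a=cv2.imread('pics/s0.png')[145:225,150:270]; b=cv2.imread('pics/t0.png')[165:245,320:440]; 
c=ims['scene'][180:260,270:390,::-1]
f=lambda x,k:cv2.resize(x,None,fx=k,fy=k,interpolation=cv2.INTER_CUBIC)
cv2.imwrite('pics/c5.png',np.vstack([np.hstack([f(a,3.3),f(b,3.3)]),np.hstack([f(c,3.3),np.zeros((264,396,3),np.uint8)])]))
u=np.array([np.cos(-.1),np.sin(-.1)]);v=np.array([-u[1],u[0]]);h=np.array([.4678,-.1046])
for n,o in(('scene',[150,145]),('top',[320,165])):
    for l,P in (('h',[*h,.113]),('h+',[*(h+.045*v),.113]),('h-',[*(h-.045*v),.113]),('tab',[*(h+.075*u-.12*v),.144])): print(n,l,px(n,P),(px(n,P)-o)*3.3)
```

```text
[0.5033 0.0998 0.2247]
scene h [238.1277 172.1509] [290.8213  89.5981]
scene h+ [248.6996 178.3448] [325.7087 110.0377]
scene h- [227.9123 166.166 ] [257.1105  69.8478]
scene tab [190.6109 156.6855] [134.016   38.5622]
top h [351.6382 231.6178] [104.4059 219.8388]
top h+ [330.6321 229.6494] [ 35.086 213.343]
top h- [372.6238 233.5843] [173.6584 226.3283]
top tab [414.0397 199.9934] [310.3309 115.4782]
```

View pics/c5.png

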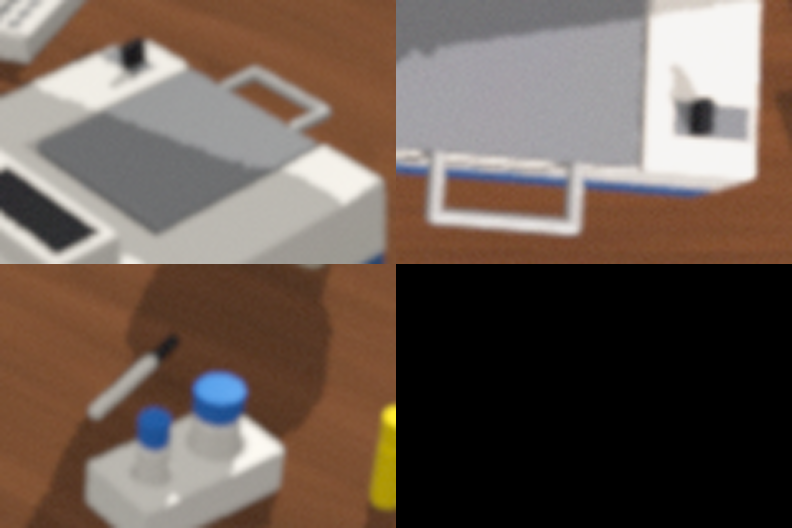

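Emit:
{"method": "arm_command", "body": {
  "xyz": [
    [-0.007, -0.04, 0],
    [-0.014, -0.08, 0],
    [-0.021, -0.12, 0],
    [-0.028, -0.16, 0],
    [-0.037, -0.205, 0],
    [-0.037, -0.205, -0.03],
    [-0.037, -0.205, -0.05],
    [-0.037, -0.205, -0.06],
    [-0.037, -0.205, -0.06]
  ],
  "rot": [
    [0, 0, -0.12],
    [0, 0, -0.24],
    [0, 0, -0.36],
    [0, 0, -0.48],
    [0, 0, -0.6],
    [0, 0, -0.67],
    [0, 0, -0.67],
    [0, 0, -0.67],
    [0, 0, -0.67]
  ],
  "grip": 0.33
}}

```text
time: 13.45
ee_pos: [0.4652, -0.1036, 0.1625]
eef_rot: [0.737, 0.676, -0.001, -0.002]
ft_force: [-0.7, 0.1, -0.2]
width: 0.0287
grip_force: 0.0
```

Run:
```python
from fit import *
np.set_printoptions(precision=4,suppress=True)
I={n:shot(n,n+'5') for n in('scene','top')}
s=r.read_state();print(s['ee_pos'],s['eef_rot'],s['joint_positions'],s['width'])
for k in(['scene'],['top']):
    J={q:I[q] for q in k}
    print(k,fitcap(J,.44,.22,.02,.095),fitcap(J,.503,.201,.013,.095),fitcar(J,.47,.212,-.27))
```

```text
[ 0.4668 -0.1037  0.165 ] [ 0.7372  0.6756  0.0003 -0.    ] [ 0.9387  0.124  -0.8549  1.8765  0.1003  1.1848 -0.0373] 0.028848302237609633
['scene'] (array([0.4428, 0.219 , 0.0957, 0.0176]), np.float64(0.05794449527294909)) (array([0.5049, 0.201 , 0.0932, 0.0168]), np.float64(0.12521440823327612)) (array([ 0.4736,  0.2117, -0.2864,  0.0444]), np.float64(0.09366160293347303))
['top'] (array([0.4397, 0.2212, 0.068 , 0.0001]), np.float64(0.06738418343472152)) (array([0.5072, 0.2067, 0.0448, 0.    ]), np.float64(0.1225806451612903)) (array([ 0.4669,  0.2105, -0.274 ,  0.0606]), np.float64(0.022100476051168827))
```

Emit:
{"method": "arm_command", "body": {
  "xyz": [
    [0, -0.001, -0.02],
    [0, -0.001, -0.04],
    [0, -0.001, -0.055],
    [0, -0.001, -0.065],
    [0, -0.001, -0.07],
    [0, -0.001, -0.07]
  ],
  "rot": [
    [0, 0, 0],
    [0, 0, 0],
    [0, 0, 0],
    [0, 0, 0],
    [0, 0, 0],
    [0, 0, 0]
  ]
}}

```text
time: 14.05
ee_pos: [0.4664, -0.1054, 0.0944]
eef_rot: [0.738, 0.675, 0.0, -0.0]
ft_force: [-0.1, -0.2, -0.2]
width: 0.0284
grip_force: 0.0
```

Emit:
{"method": "arm_command", "body": {
  "xyz": [
    [0, 0, 0],
    [0, 0, 0],
    [0, 0, 0],
    [0, 0, 0],
    [0, 0, 0],
    [0, 0, 0]
  ],
  "rot": [
    [0, 0, 0],
    [0, 0, 0],
    [0, 0, 0],
    [0, 0, 0],
    [0, 0, 0],
    [0, 0, 0]
  ],
  "grip": 0.0,
  "squeeze": 15
}}

```text
time: 14.55
ee_pos: [0.4689, -0.1061, 0.0958]
eef_rot: [0.739, 0.674, 0.002, 0.002]
ft_force: [8.4, -0.9, -1.3]
width: 0.0092
grip_force: 15.0
```

Emit:
{"method": "arm_command", "body": {
  "xyz": [
    [0.003, 0, 0.002],
    [0.003, 0, 0.004],
    [0.003, 0, 0.006],
    [0.003, 0, 0.008],
    [0.003, 0, 0.008],
    [0.003, 0, 0.008],
    [0.003, 0, 0.008]
  ],
  "rot": [
    [0, 0, 0],
    [0, 0, 0],
    [0, 0, 0],
    [0, 0, 0],
    [0, 0, 0],
    [0, 0, 0],
    [0, 0, 0]
  ],
  "squeeze": 20
}}

```text
time: 15.13
ee_pos: [0.469, -0.106, 0.1023]
eef_rot: [0.739, 0.674, -0.0, 0.0]
ft_force: [-1.3, -3.4, -1.9]
width: 0.0088
grip_force: 20.0
```

Emit:
{"method": "arm_command", "body": {
  "xyz": [
    [0, 0, 0.002],
    [0, 0, 0.004],
    [0, 0, 0.006],
    [0, 0, 0.006],
    [0, 0, 0.006]
  ],
  "rot": [
    [0, 0, 0],
    [0, 0, 0],
    [0, 0, 0],
    [0, 0, 0],
    [0, 0, 0]
  ]
}}

```text
time: 15.55
ee_pos: [0.4693, -0.106, 0.1085]
eef_rot: [0.739, 0.674, 0.0, 0.0]
ft_force: [0.3, -3.7, -2.7]
width: 0.0092
grip_force: 20.0
```

Emit:
{"method": "arm_command", "body": {
  "xyz": [
    [0.0005, 0, 0.007],
    [0.002, 0, 0.017],
    [0.004, 0, 0.0275],
    [0.006, -0.0005, 0.038],
    [0.009, -0.001, 0.048],
    [0.0125, -0.001, 0.058],
    [0.016, -0.0015, 0.0675],
    [0.0205, -0.002, 0.077],
    [0.025, -0.0025, 0.0865],
    [0.025, -0.0025, 0.0865]
  ],
  "rot": [
    [0, 0, 0],
    [0, 0, 0],
    [0, 0, 0],
    [0, 0, 0],
    [0, 0, 0],
    [0, 0, 0],
    [0, 0, 0],
    [0, 0, 0],
    [0, 0, 0],
    [0, 0, 0]
  ]
}}

```text
time: 16.38
ee_pos: [0.4938, -0.1082, 0.1964]
eef_rot: [0.739, 0.674, -0.001, -0.001]
ft_force: [-9.6, -2.0, 3.6]
width: 0.0088
grip_force: 20.0
```

Emit:
{"method": "arm_command", "body": {
  "xyz": [
    [-0.002, 0, 0.001],
    [0.005, -0.001, 0.0145],
    [0.014, -0.0015, 0.0275],
    [0.024, -0.0025, 0.0395],
    [0.035, -0.004, 0.051],
    [0.0465, -0.005, 0.0615],
    [0.059, -0.006, 0.071],
    [0.059, -0.006, 0.071]
  ],
  "rot": [
    [0, 0, 0],
    [0, 0, 0],
    [0, 0, 0],
    [0, 0, 0],
    [0, 0, 0],
    [0, 0, 0],
    [0, 0, 0],
    [0, 0, 0]
  ]
}}

```text
time: 17.05
ee_pos: [0.5551, -0.1137, 0.268]
eef_rot: [0.739, 0.674, 0.001, 0.0]
ft_force: [-6.2, -3.3, 7.4]
width: 0.0092
grip_force: 20.0
```

Emit:
{"method": "arm_command", "body": {
  "xyz": [
    [-0.001, 0, 0.002],
    [0.005, -0.0005, 0.0065],
    [0.012, -0.001, 0.011],
    [0.019, -0.002, 0.015],
    [0.026, -0.0025, 0.0185],
    [0.033, -0.0035, 0.022],
    [0.04, -0.004, 0.025],
    [0.0455, -0.0045, 0.0275],
    [0.051, -0.005, 0.0295],
    [0.051, -0.005, 0.0295],
    [0.051, -0.005, 0.0295]
  ],
  "rot": [
    [0, 0, 0],
    [0, 0, 0],
    [0, 0, 0],
    [0, 0, 0],
    [0, 0, 0],
    [0, 0, 0],
    [0, 0, 0],
    [0, 0, 0],
    [0, 0, 0],
    [0, 0, 0],
    [0, 0, 0]
  ]
}}

```text
time: 17.97
ee_pos: [0.6046, -0.1184, 0.2959]
eef_rot: [0.738, 0.674, 0.001, 0.0]
ft_force: [-2.1, 3.4, 3.9]
width: 0.0088
grip_force: 20.0
```

Run:
```python
from fit import *
I={n:shot(n,n+'6') for n in('scene','top')}
s=r.read_state();print(s['ee_pos'],s['ft_force'],s['grip_force'],s['width'],s['time'])
for d in r.spot_point('handle','scene')[:2]: print(d['conf'],w('scene',d['at']))
cv2.imwrite('pics/c6.png',np.hstack([cv2.resize(x,None,fx=2,fy=2) for x in(I['scene'][60:300,110:400][:, :200],I['top'][80:320,190:390])])[:,:,::-1])
```

```text
[ 0.60424401 -0.11843457  0.29576122] [-2.2673442   4.72727548  4.24018135] 20.001227259635925 0.009016431662597926 18.0667
0.92 [ 0.60151828 -0.11694846  0.3059398 ]
```

View pics/c6.png

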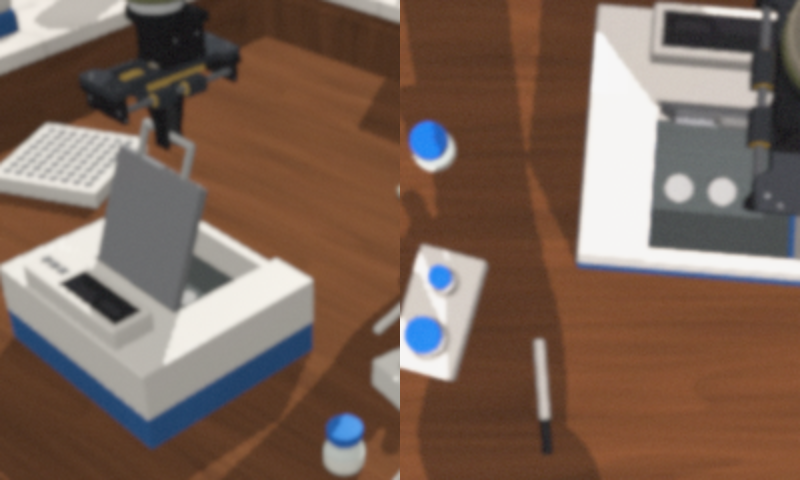

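Emit:
{"method": "arm_command", "body": {
  "xyz": [
    [0, 0, 0],
    [0, 0, 0],
    [0, 0, 0],
    [0, 0, 0],
    [0, 0, 0],
    [0, 0, 0]
  ],
  "rot": [
    [0, 0, 0],
    [0, 0, 0],
    [0, 0, 0],
    [0, 0, 0],
    [0, 0, 0],
    [0, 0, 0]
  ]
}}

```text
time: 18.62
ee_pos: [0.6041, -0.1184, 0.2957]
eef_rot: [0.738, 0.674, 0.0, -0.0]
ft_force: [-2.0, 4.7, 4.1]
width: 0.0091
grip_force: 20.0
```

```bash
python3 -c "
from bench import r
s=r.read_state();print(s['ee_pos'],s['ft_force'],s['grip_force'],s['width'])
print(r.close_job())"
```

```text
[ 0.60408659 -0.11843678  0.295733  ] [-2.03130496  4.66430203  4.06015109] 20.001315772533417 0.00909850745604777
the job is handed in; nothing more can be done
None
```

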